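# Hang two little pans in the glass display case

### The arm

A 6-joint arm with a two-finger parallel gripper is mounted at the origin on the work surface. World frame = base frame: x ahead of the robot, y to its left, z up, the work surface at z = 0. Lengths are in m, angles in rad, forces in N, time in s.
With the tool pointing down it reaches from about 0.425 to 1.125 m from the base axis. Payload 14.9 kg.
Tool frame: the origin (TCP) lies midway between the tips of the shut fingers; the grasp point (between the pads) lies 19 mm behind it; z points along the fingers, y is the line along which they close (so a half turn about z gives the same grasp; the last joint's range is limited). The gripper opens to 91 mm and grips with 3 to 60 N. Pads are 32 mm wide; open, the fingers measure 118 mm over their backs; the gripper's body (76 mm by 178 mm) begins 60 mm behind the grasp point.
Start: joints at [-1.186, 0.379, 1.734, -0, 1.028, -0.033], TCP at [0.284, -0.64, 0.194] pointing down, gripper open.
Joint ranges: [-2.77, 2.77], [-0.74, 2.19], [0, 2.66], [-1.06, 4.2], [0.31, 2.87], [-3.08, 3.08]. Speed limits (rad/s): [1.89, 1.89, 2.39, 3.14, 3.14, 3.14].

### API

Orientations are given as a unit quaternion [w, x, y, z].
In Python, from station import robot, eoat, sense, viewer, order gives the robot as it stands. The module is installed in compiled form; this text tells all that it offers. Calls block until the motion is done:
- robot.move_to(position, orientation): joint-space move of the TCP to a pose.
- robot.movel(position, ori=None, speed=0.15, max_force=None): straight line of the TCP; ori=None keeps the orientation; speed is the mean speed in m/s. With max_force (N) it stops when the force on the tool has changed by that much, and returns True; else False.
- robot.move_j(angles): joint-space move.
- eoat.ungrasp() and eoat.grab(strength=None): open the fingers fully, or close them until they stop; strength is the grip in N (None keeps the last).
- robot.sleep(seconds).
- robot.inverse_kinematics(position, orientation): joint angles nearest the present ones, or None.
- sense(): the state.
- viewer.grab_frame(name): name is "scene" or "side" or "wrist"; returns a dict with "frame" (420x560x3 uint8, red, green, blue), "camera_matrix" (3x3 intrinsics, pixels), "k1" (the pictures are not rectified: a ray, as slopes to the right and down, at radius r is drawn at 1 + k1 r^2 times it, then the intrinsics apply), "extrinsics" (4x4, takes a point from world to camera coordinates); the wrist camera has in their place "T_tool_cam" (4x4, takes a point from camera to tool coordinates, whose origin is the TCP and whose axes are the flange's). Camera axes: x right, y up, looking along -z (the intrinsics and any distortion apply to the point x, -y, -z); pixel columns grow to the right and rows downward; lengths in m; the calibration is good to about 2 mm. A picture is of the moment at which its call begins: read the wrist's pose just before it. There is no depth.
A pose or a line that the arm cannot do raises robot.PlanningError and nothing moves.
- order.sign_off(): hands the job in; it is judged then, once.
Trained networks look in the newest picture that a camera, given by its name, has taken for a name from the list of things; names that differ only in an ending like _2 or _b are one class to them, and where a whole thing is asked for, a point or a joint stands for the part that bears it (a point fixed in the world has none). Each returns a list of dicts, best first, with "confidence" (0 to 1); they miss things now and then, are a little off and sometimes report something else, mostly with a low value. They report only what shows in the picture. A call takes as long as a camera call. They do not tell look-alikes from the thing itself.
- viewer.boxes_of(thing, camera): "position" ([row, column] in pixels, amid what is visible of it).
- viewer.cut_out(thing, camera): "mask" (420x560 bool, what is visible of it) and "position" ([row, column] in pixels, amid what is visible of it).
The state is a dict: "time": time; "q": joint angles; "joint_velocities": joint speeds; "joint_torque": joint torques, N m; "position": TCP position; "eef_rot": TCP orientation; "wrist_force": force on the tool from outside, world axes, zero at the start; "torque": the same for the moment, N m; "opening": finger opening in m; "finger_force": force on a finger pad.
Only numpy, scipy, OpenCV 4.12 (cv2) and the standard library are available. Lean on these libraries where they do the work, as an engineer would, in place of code of your own. Each camera call takes 0.05 s, during which the arm holds its last target. There are 200 camera calls.

### The job

Hang the two small pans from the counter in the glass display case, by the eyes at the ends of their handles, one on each of the two empty hooks at the back (either pan on either hook). Tilt them in under the glass top without knocking the glass, leave them hanging still, and leave the turner on its hook and the other goods as they are.

Things in the scene. Friction and masses are not known exactly. Their poses are not given: they have to be found in the camera images.
- case: countertop display case, fixed, 180 deep (x) x 460 wide (y) x 303 mm high, left of the robot, open front to its right. Origin: centre of the underside; x points from the open front (x -90) to the back, z up. White deck 16 mm thick, 12 mm corner posts, dark wooden back board (front face x +72 mm). The three hooks are on the back board: seats at x +55, y -105, 0 and +105, z 240 mm.
- glass_panes: the glass top and glass sides of the display case, one fixed body with the case's origin and axes. Top: covers the whole 180 x 460 mm, underside at z 297 mm, 6 mm thick; hook tips are 42 mm below it. Sides: inner faces at y -222 and +222 mm; aluminium posts and top bars there begin at y -218 and +218 mm.
- hook_a: the hook on which the turner hangs, at any of the three places; shape, origin and axes as hook_b.
- hook_b: an empty hook, fixed, bent from 7 mm round steel rod. Origin = seat: where the middle of a pan's 6 mm eye bar rests in the hook's V. Axes as the case's. The rod's axis leaves the back board level at z +3 mm, from x +12 falls at 45 degrees to the V's bottom at x 0, z -9 mm, then rises at 45 degrees towards the open front to its free end at x -21, z +12 mm (round; highest point z +15 mm).
- hook_c: the other empty hook; shape, origin and axes as hook_b. The three hooks are alike and swap places. A pan let go on a hook swings down and comes to rest within about a second, its bowl leaning on the back board and its handle nearly upright.
- large_pan: larger steel pan, 0.18 to 0.36 kg, standing on the counter: open bowl 68 mm in outer diameter, 50 mm high, 3 mm wall. Origin: centre of the bowl's underside; z up through the mouth; x along the straight flat black handle (15 mm wide, 5 thick, middle at z 44 mm), which ends in an eye of 6 mm round steel bar: opening 20 mm wide (y), from x 141 to 173 mm; outer end at x 179 mm.
- small_pan: smaller steel pan, 0.12 to 0.24 kg, like the larger: bowl 54 mm in outer diameter, 40 mm high, handle's middle at z 34 mm; eye opening 20 mm wide, from x 127 to 159 mm, outer end at x 165 mm. Origin and axes as for the larger pan.
- large_pan_eye (a point): middle of the eye's end bar of the larger pan (pan frame x 176, y 0, z 44 mm), the part that rests in the hook; axes as the pan's.
- small_pan_eye (a point): middle of the eye's end bar of the smaller pan (pan frame x 162, y 0, z 34 mm); axes as the pan's.
- turner: slotted kitchen turner already hanging by its eye on one of the hooks, loose, 0.09 kg; 60 mm wide at the blade, reaching from 3 mm above to 178 mm below its origin. Origin: middle of its eye's top bar, resting on the hook. Leave it there.
- mug: white mug, 74 mm across, 88 mm high, handle on its +y side; bystander near the back of the counter. Origin: centre of the underside.
- jar: glass jar with steel lid, 64 mm across, 100 mm high; bystander. Origin: centre of the underside.
- tumbler: small green glass tumbler, 56 mm across, 60 mm high; bystander beside the larger pan. Origin: centre of the underside.
- mill: dark wooden pepper mill, 42 mm across, 98 mm high; bystander, standing on the counter in front of the case's far end. Origin: centre of the underside.
- egg_cup: blue egg cup, 44 mm across, 45 mm high; bystander on the case's deck in a back corner. Origin: centre of the underside.
- sugar_bowl: white sugar bowl with its lid in one piece, 84 mm across, 72 mm high; bystander on the right. Origin: centre of the underside.
Not all that is in view belongs to the job. Leave any brown or yellow look-alike of the large_pan alone.

How it is judged:
By the outcome, as a careful person would: the job done as asked, in the order asked, and still so for the second after the job is handed in, with the robot touching nothing.
It also fails if it takes over 70 s, if anything falls off the work surface, if the arm or the gripper's body presses on something with over 40 N, if the wrist force passes 120 N, or if a joint passes its speed limit or range.

## Working session

There is one attempt and no reset: what is moved stays moved. The work goes in short steps, each a Python script; the robot and the scene stay as the last script left them, time stands still between calls to the robot, and variables do not carry over. Pictures are saved under pics/ and viewed, at most 10 in all, crops included, and the job is handed in when it is done.

```bash
mkdir -p pics; cat > h.py <<'E'
import numpy as np, cv2
from station import robot, eoat, sense, viewer, order
from scipy.spatial.transform import Rotation as R
def save(name,f): cv2.imwrite('pics/'+name+'.png', cv2.cvtColor(f,cv2.COLOR_RGB2BGR))
def rot(q): return R.from_quat([q[1],q[2],q[3],q[0]])
def quat(r):
    q=r.as_quat(); return [float(q[3]),float(q[0]),float(q[1]),float(q[2])]
def grab(cam):
    s=sense(); d=viewer.grab_frame(cam)
    if cam=='wrist':
        T=np.eye(4); T[:3,:3]=rot(s['eef_rot']).as_matrix(); T[:3,3]=s['position']
        d['E']=np.linalg.inv(T@np.array(d['T_tool_cam']))
    else: d['E']=np.array(d['extrinsics'])
    d['K']=np.array(d['camera_matrix']); return d
def ray(d,rc):
    K=d['K']; xd=(rc[1]-K[0,2])/K[0,0]; yd=(rc[0]-K[1,2])/K[1,1]
    x,y=xd,yd
    for _ in range(20):
        f=1+d['k1']*(x*x+y*y); x,y=xd/f,yd/f
    C=np.linalg.inv(d['E']); v=C[:3,:3]@np.array([x,-y,-1.]); return C[:3,3],v/np.linalg.norm(v)
def atz(d,rc,z):
    o,v=ray(d,rc); return o+v*(z-o[2])/v[2]
def proj(d,P):
    P=np.atleast_2d(P); c=(d['E']@np.c_[P,np.ones(len(P))].T).T
    x=c[:,0]/-c[:,2]; y=-c[:,1]/-c[:,2]; f=1+d['k1']*(x*x+y*y); K=d['K']
    return np.c_[K[1,1]*y*f+K[1,2],K[0,0]*x*f+K[0,2]]  # row,col
def tri(rays):
    A=np.zeros((3,3));b=np.zeros(3)
    for o,v in rays:
        M=np.eye(3)-np.outer(v,v);A+=M;b+=M@o
    p=np.linalg.solve(A,b); return p,[np.linalg.norm((np.eye(3)-np.outer(v,v))@(p-o)) for o,v in rays]
E
python3 - <<'E'
from h import *
np.set_printoptions(precision=3,suppress=True)
for c in ['scene','side']:
    d=grab(c); save(c+'0',d['frame'])
    C=np.linalg.inv(d['E']); print(c,C[:3,3],-C[:3,2],d['K'][0,0],d['k1'])
    for t in ['case','hook_a','large_pan','small_pan','large_pan_eye','small_pan_eye','turner','mug','jar','tumbler','mill','egg_cup','sugar_bowl']:
        print(t,[(np.round(b['position']).tolist(),round(b['confidence'],2)) for b in viewer.boxes_of(t,c)][:4])
E
```

```text
scene [ 1.04  -0.413  1.07 ] [-0.448  0.26  -0.856] 393.89831757204547 -0.05980053763614298
case [([160.0, 378.0], 0.76)]
hook_a []
large_pan [([197.0, 224.0], 0.89), ([206.0, 276.0], 0.81), ([277.0, 315.0], 0.7), ([217.0, 153.0], 0.58)]
small_pan [([263.0, 174.0], 0.75)]
large_pan_eye [([214.0, 148.0], 0.91), ([196.0, 224.0], 0.6), ([208.0, 275.0], 0.59)]
small_pan_eye [([261.0, 177.0], 0.75)]
turner [([284.0, 223.0], 0.74)]
mug [([275.0, 316.0], 0.84)]
jar [([296.0, 262.0], 0.74)]
tumbler [([227.0, 310.0], 0.75)]
mill [([253.0, 341.0], 0.52)]
egg_cup []
sugar_bowl [([281.0, 220.0], 0.69)]
side [ 0.392 -1.008  0.826] [ 0.153  0.787 -0.597] 452.28324902245623 -0.03560744794844275
case [([137.0, 252.0], 0.84), ([145.0, 289.0], 0.37)]
hook_a []
large_pan [([235.0, 247.0], 0.98), ([348.0, 186.0], 0.96), ([267.0, 214.0], 0.74)]
small_pan [([340.0, 272.0], 0.85)]
large_pan_eye [([346.0, 187.0], 0.6), ([235.0, 244.0], 0.58), ([272.0, 215.0], 0.56)]
small_pan_eye [([338.0, 268.0], 0.87), ([302.0, 323.0], 0.23)]
turner [([146.0, 291.0], 0.66)]
mug [([226.0, 344.0], 0.6), ([136.0, 253.0], 0.29)]
jar [([267.0, 353.0], 0.57), ([226.0, 344.0], 0.25)]
tumbler [([214.0, 284.0], 0.88), ([233.0, 244.0], 0.44)]
mill [([205.0, 318.0], 0.88)]
egg_cup [([167.0, 316.0], 0.66)]
sugar_bowl [([304.0, 320.0], 0.92), ([334.0, 273.0], 0.61)]
```

View pics/scene0.png

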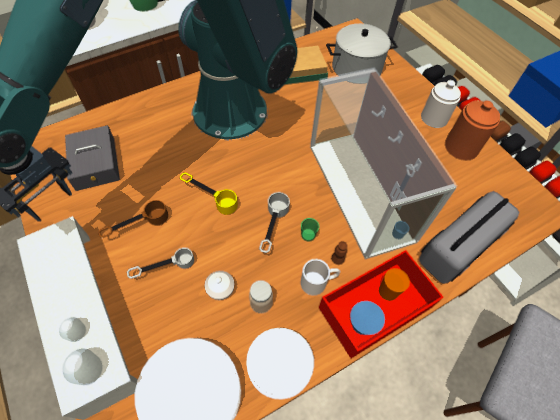

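View pics/side0.png

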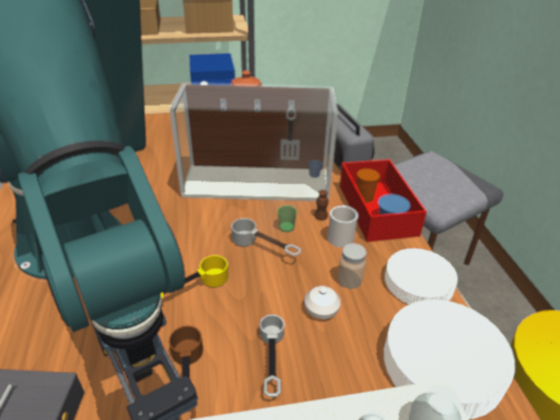

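Scene view: the steel large pan has its bowl at col/row (278,204) and its eye at (266,246). The small pan's bowl is at (184,258) and its eye at (134,271). Look-alikes are the yellow pan (227,202) and the brown pan (155,212). The hooks are near (379,112), (397,138) and (412,165), with the turner on the farthest one. In the side view, the large pan's bowl is at (244,232), the small pan's at (272,327), and the turner at (290,130) on the rightmost hook.

```bash
python3 - <<'E'
import cv2,numpy as np
a=cv2.imread('pics/scene0.png')[60:265,305:460]; b=cv2.imread('pics/side0.png')[80:205,168:343]; p=cv2.imread('pics/scene0.png')[185:285,120:320]
a=cv2.resize(a,None,fx=2.9,fy=2.9,interpolation=cv2.INTER_CUBIC); b=cv2.resize(b,None,fx=2,fy=2,interpolation=cv2.INTER_CUBIC)
c=cv2.imread('pics/side0.png')[210:400,225:400]; c=cv2.resize(c,None,fx=1.8,fy=1.8,interpolation=cv2.INTER_CUBIC)
m=np.zeros((600,800,3),np.uint8); m[:a.shape[0],:a.shape[1]]=a; m[:b.shape[0],450:450+b.shape[1]]=b; m[255:255+c.shape[0],450:450+c.shape[1]]=c
cv2.imwrite('pics/m1.png',m)
E
```

```text
(no output)
```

View pics/m1.png

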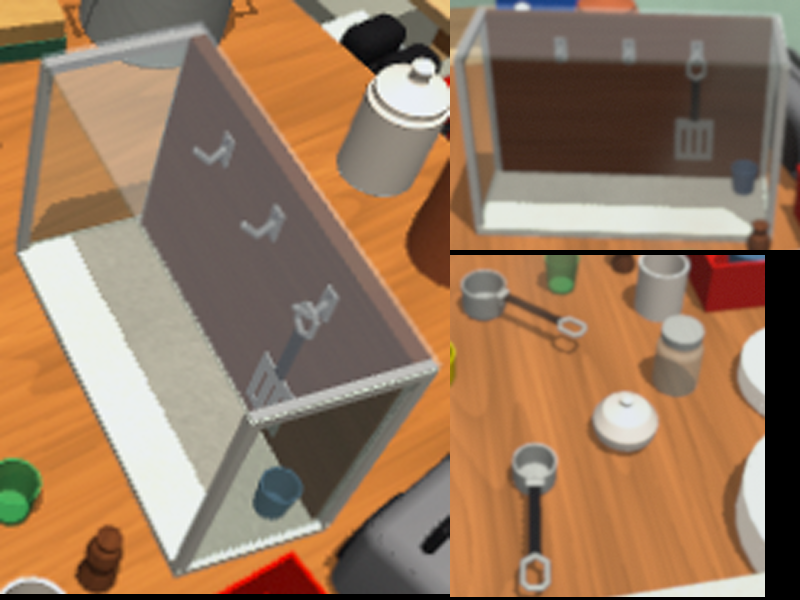

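The crop montage shows the case corners clearly. The two empty hooks are at scene montage (215,150) and (265,222), and the turner is on the far hook. The steel pans are both unobstructed. Next I fit the case and estimate the pans.

```bash
cat >> h.py <<'E'
def case2w(p,P): # p=x,y,yaw
    c,s=np.cos(p[2]),np.sin(p[2]); P=np.atleast_2d(P); return np.c_[p[0]+c*P[:,0]-s*P[:,1],p[1]+s*P[:,0]+c*P[:,1],P[:,2]]
E
python3 - <<'E'
from h import *
from scipy.optimize import least_squares
np.set_printoptions(precision=3,suppress=True)
ds=grab('scene'); dd=grab('side')
A=lambda x,y:(60+y/2.9,305+x/2.9); B=lambda x,y:(80+y/2,168+(x-450)/2); C=lambda x,y:(210+(y-255)/1.8,225+(x-450)/1.8)
P=[(-.09,.23,.303),(-.09,-.23,.303),(-.09,-.23,0),(.09,-.23,0),(.09,-.23,.303),(.09,.23,.303)]
S=np.array([A(43,66),A(250,420),A(178,573),A(325,528),A(438,368),A(200,24)])
P2=[(-.09,.23,0),(-.09,-.23,0),(.09,.23,.303),(.09,-.23,.303)]
S2=np.array([B(482,236),B(776,240),B(482,12),B(781,15)])
f=lambda p:np.r_[(proj(ds,case2w(p,P))-S).ravel(),(proj(dd,case2w(p,P2))-S2).ravel()]
r=least_squares(f,[.6,.4,1.5],loss='soft_l1'); print(r.x,np.round(f(r.x).reshape(-1,2),1).tolist())
H=[(.055-.021,y,.252) for y in (.105,0,-.105)]
q=proj(ds,case2w(r.x,H)); print('tips scene montage',[( (b-305)*2.9,(a-60)*2.9) for a,b in q])
q=proj(dd,case2w(r.x,H)); print('tips side montage',[( (b-168)*2+450,(a-80)*2) for a,b in q])
for n,e,z in (('large',(581,329),.044),('small',(535,590),.034)):
    print(n,'eye side',atz(dd,C(*e),z))
print('large bowl',atz(dd,C(484,283),.05),'small',atz(dd,C(534,462),.04))
print('scene: large bowl',atz(ds,(201,278),.05),'eye',atz(ds,(249,265),.044),'small',atz(ds,(255,184),.04),atz(ds,(272,131),.034))
for n,c,h in (('tumbler',[(227,310),(214,284)],.03),('mill',[(253,341),(205,318)],.05),('mug',[(275,316),(226,344)],.04),('jar',[(296,262),(267,353)],.05),('sugar',[(281,220),(304,320)],.035)):
    print(n,*tri([ray(ds,c[0]),ray(dd,c[1])]))
E
```

```text
[0.544 0.212 1.38 ] [[-3.5, -1.3], [1.1, 1.1], [2.9, -1.7], [1.7, 0.3], [-0.1, 1.7], [-0.7, 0.0], [-0.2, -1.8], [1.7, -1.0], [-3.7, -1.2], [-1.4, 0.7]]
tips scene montage [(np.float64(194.22695362575817), np.float64(151.76776301631418)), (np.float64(242.38599656462753), np.float64(226.47250955992345)), (np.float64(295.015023114857), np.float64(308.7542164347329))]
tips side montage [(np.float64(559.0248396497798), np.float64(53.222640416083976)), (np.float64(628.979974418699), np.float64(54.96471084811452)), (np.float64(698.9939794061884), np.float64(56.79212744377526))]
large eye side [ 0.596 -0.174  0.044]
small eye side [ 0.47  -0.551  0.034]
large bowl [ 0.471 -0.058  0.05 ] small [ 0.495 -0.392  0.04 ]
scene: large bowl [ 0.471 -0.059  0.05 ] eye [ 0.594 -0.173  0.044] small [ 0.496 -0.385  0.04 ] [ 0.469 -0.539  0.034]
tumbler [ 0.591 -0.016  0.041] [np.float64(0.002796377716538295), np.float64(0.0027963777165383834)]
mill [0.703 0.023 0.03 ] [np.float64(0.005325109930321377), np.float64(0.005325109930321144)]
mug [ 0.739 -0.091  0.047] [np.float64(0.005110277230877243), np.float64(0.005110277230877279)]
jar [ 0.717 -0.25   0.046] [np.float64(0.00299013328041352), np.float64(0.0029901332804135082)]
sugar [ 0.614 -0.33   0.021] [np.float64(0.004678095670676216), np.float64(0.004678095670676247)]
```

```bash
cat >> h.py <<'E'
CASE=np.array([0.544,0.212,1.38])
PAN={'large':dict(L=.176,z=.044,bowl=(.471,-.0585),eye=(.595,-.1735)),'small':dict(L=.162,z=.034,bowl=(.4955,-.388),eye=(.4695,-.546))}
def panyaw(p): e=np.subtract(p['eye'],p['bowl']); return np.arctan2(e[1],e[0])
def tool_in_pan(p,gx,beta,sg):
    z=np.array([-np.sin(beta),0,-np.cos(beta)]); y=np.array([0,sg,0.]); M=np.c_[np.cross(y,z),y,z]
    return M,np.array([gx,0,p['z']])+.019*z
def pan_table(p):
    a=panyaw(p); M=R.from_euler('z',a).as_matrix()
    m=(np.array(p['eye'])+p['bowl'])/2; t=m-M[:2,0]*p['L']/2
    return M,np.r_[t,0]
def pan_hung(p,hy,th,off=(0,0,0)): # off in case axes from seat, th tilt
    c=np.array([np.cos(CASE[2]),np.sin(CASE[2]),0]);u=np.array([0,0,1.])
    x=np.sin(th)*c+np.cos(th)*u; z=-np.cos(th)*c+np.sin(th)*u; M=np.c_[x,np.cross(z,x),z]
    e=case2w(CASE,np.array([.055,hy,.240])+off)[0]
    return M,e-M@np.array([p['L'],0,p['z']])
def tcp(pan,tool):
    return pan[0]@tool[1]+pan[1], quat(R.from_matrix(pan[0]@tool[0]))
E
python3 - <<'E'
from h import *
d=np.radians
print('yaws',[np.degrees(panyaw(PAN[k])) for k in PAN])
for k,gx in (('large',.08),('small',.07)):
  p=PAN[k]
  for hy in (.105,0):
    for sg in (1,-1):
      for b in (-15,0,15,30):
        t=tool_in_pan(p,gx,d(b),sg)
        r=[robot.inverse_kinematics(*tcp(pan_table(p),t)) is not None]
        for th in (10,20):
          for off in ((0,0,0),(-.165,0,.026),(-.25,0,.05)):
            q=robot.inverse_kinematics(*tcp(pan_hung(p,hy,d(th),off),t)); r.append(q is not None)
        print(k,hy,sg,b,''.join('X.'[not i] for i in r))
E
```

```text
yaws [np.float64(-42.84343732528521), np.float64(-99.34467190209969)]
large 0.105 1 -15 XXXXXXX
large 0.105 1 0 XXXXXXX
large 0.105 1 15 XXXXXXX
large 0.105 1 30 XXXXXXX
large 0.105 -1 -15 XXXXXXX
large 0.105 -1 0 XXXXXXX
large 0.105 -1 15 XXXXXXX
large 0.105 -1 30 XXXXXXX
large 0 1 -15 XXXXXXX
large 0 1 0 XXXXXXX
large 0 1 15 XXXXXXX
large 0 1 30 XXXXXXX
large 0 -1 -15 XXXXXXX
large 0 -1 0 XXXXXXX
large 0 -1 15 XXXXXXX
large 0 -1 30 XXXXXXX
small 0.105 1 -15 XXXXXXX
small 0.105 1 0 XXXXXXX
small 0.105 1 15 XXXXXXX
small 0.105 1 30 XXXXXXX
small 0.105 -1 -15 XXXXXXX
small 0.105 -1 0 XXXXXXX
small 0.105 -1 15 XXXXXXX
small 0.105 -1 30 XXXXXXX
small 0 1 -15 XXXXXXX
small 0 1 0 XXXXXXX
small 0 1 15 XXXXXXX
small 0 1 30 XXXXXXX
small 0 -1 -15 XXXXXXX
small 0 -1 0 XXXXXXX
small 0 -1 15 XXXXXXX
small 0 -1 30 XXXXXXX
```

```bash
python3 - <<'E'
from h import *
np.set_printoptions(precision=2,suppress=True)
d=np.radians
for k,gx,hy,th in (('large',.08,.105,15),('small',.07,0,12)):
  p=PAN[k]
  for sg in (1,-1):
    t=tool_in_pan(p,gx,0,sg); print(k,sg,np.array(robot.inverse_kinematics(*tcp(pan_table(p),t))))
    for off in ((-.25,0,.05),(-.165,0,.026),(0,0,0)):
        print('   ',np.array(robot.inverse_kinematics(*tcp(pan_hung(p,hy,d(th),off),t))))
p=PAN['large']; best=None
for sg in (1,-1):
    t=tool_in_pan(p,.08,0,sg); P,o=tcp(pan_table(p),t); P=P+[0,0,.20]; q=np.array(robot.inverse_kinematics(P,o)); print(q)
    if best is None or abs(q[5])<abs(best[0][5]): best=(q,P,o,sg)
print('sign',best[3]); robot.move_to(best[1],best[2])
s=grab('wrist'); print(np.array(s['T_tool_cam']),s['K'][0,0],sense()['time']); save('w1',s['frame'])
import pickle; pickle.dump({k:s[k] for k in('frame','K','k1','E')},open('w1.pkl','wb'))
M,tt=pan_table(p)
f=s['frame'].copy()
for P in ([0,0,.05],[.141,0,.044],[.176,0,.044],[.08,0,.044]):
    r,c=proj(s,M@P+tt)[0]; print(P,r,c); cv2.circle(f,(int(c),int(r)),2,(255,0,0),-1)
save('w1m',cv2.resize(f,(784,588)))
E
```

```text
large 1 [-0.25  0.4   2.11 -0.    0.63 -1.07]
    [-0.66  0.38  2.32  1.04  1.52  1.96]
    [-0.46  0.41  2.36  1.23  1.42  1.92]
    [-0.04  0.48  2.36  1.63  1.28  1.88]
large -1 [-0.25  0.4   2.11 -0.    0.63  2.07]
    [-0.66  0.38  2.32  1.04  1.52 -1.18]
    [-0.46  0.41  2.36  1.23  1.42 -1.22]
    [-0.04  0.48  2.36  1.63  1.28 -1.26]
small 1 [-0.79  0.57  1.85 -0.    0.73 -0.63]
    [-0.56  0.49  2.14  1.15  1.56  2.04]
    [-0.4   0.53  2.17  1.29  1.47  2.01]
    [-0.07  0.58  2.16  1.6   1.33  1.98]
small -1 [-0.79  0.57  1.85 -0.    0.73  2.51]
    [-0.56  0.49  2.14  1.15  1.56 -1.1 ]
    [-0.4   0.53  2.17  1.29  1.47 -1.13]
    [-0.07  0.58  2.16  1.6   1.33 -1.16]
[-0.25  0.08  2.04 -0.    1.02 -1.07]
[-0.25  0.08  2.04 -0.    1.02  2.07]
sign 1
[[ 0.    0.96  0.28  0.08]
 [ 1.    0.   -0.    0.  ]
 [-0.    0.28 -0.96 -0.19]
 [ 0.    0.    0.    1.  ]] 355.60560452481263 3.6417
[0, 0, 0.05] 104.07887414881716 280.94748256480466
[0.141, 0, 0.044] 236.13074295898855 281.12845153269416
[0.176, 0, 0.044] 264.96168597172624 281.16787604648584
[0.08, 0, 0.044] 182.34851601970962 281.0549034227461
```

View pics/w1m.png

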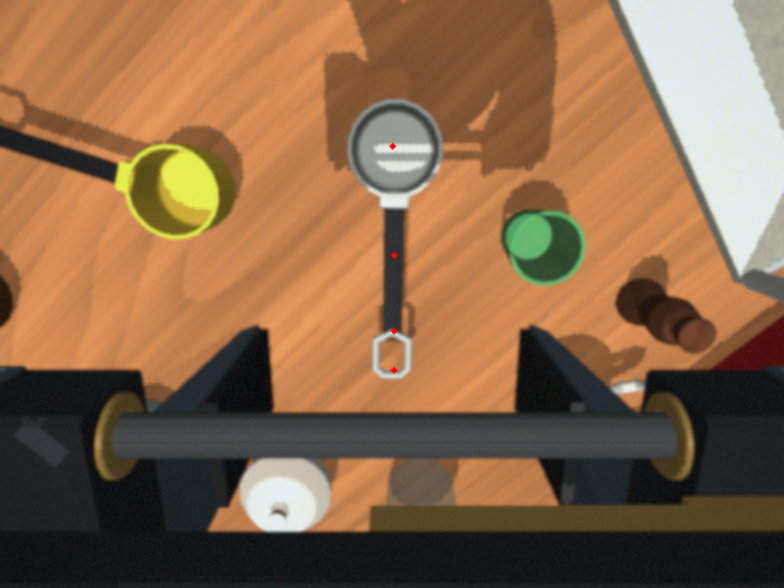

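The wrist crop confirms the choice: a steel pan with its bowl at (395,148) and eye at (391,374). The yellow look-alike at (172,190) is a different pan, and the tumbler at (545,245) is clear of the fingers. Next I look at the hooks with the wrist camera from two places.

```bash
python3 - <<'E'
from h import *
import pickle
np.set_printoptions(precision=3,suppress=True)
d=np.radians
s=pickle.load(open('w1.pkl','rb'))
print('bowl',atz(s,(148/1.4,395/1.4),.05),'eye',atz(s,(374/1.4,391.5/1.4),.044))
p=PAN['small']; t=tool_in_pan(p,.07,0,1); tiles=[];ds=[]
for hy in (.07,-.03):
    P,o=tcp(pan_hung(p,hy,d(10),(-.28,0,.10)),t)
    robot.move_to(P,o) if not ds else robot.movel(P,o,speed=.15)
    x=grab('wrist'); ds.append({k:x[k] for k in('frame','K','k1','E')})
    T=case2w(CASE,[(.055-.021,y,.252) for y in (.105,0,-.105)]); print(proj(x,T).round(1).tolist())
    print('hook',[(np.round(b['position']).tolist(),round(b['confidence'],2)) for b in viewer.boxes_of('hook_b','wrist')])
    save('h%d'%len(ds),x['frame'])
    tiles.append(x['frame'])
pickle.dump(ds,open('hooks.pkl','wb')); print(sense()['time'])
m=np.vstack([cv2.resize(f[0:210],(800,300),interpolation=cv2.INTER_CUBIC) for f in tiles]); save('hm',m)
E
```

```text
bowl [ 0.47  -0.056  0.05 ] eye [ 0.598 -0.179  0.044]
[[210.2, 308.6], [210.1, 227.6], [210.0, 146.5]]
hook [([202.0, 233.0], 0.81), ([206.0, 152.0], 0.7), ([201.0, 309.0], 0.52)]
[[210.2, 385.3], [210.2, 304.2], [210.2, 223.1]]
hook [([204.0, 227.0], 0.74), ([202.0, 378.0], 0.65), ([202.0, 305.0], 0.53)]
7.2917
```

View pics/hm.png

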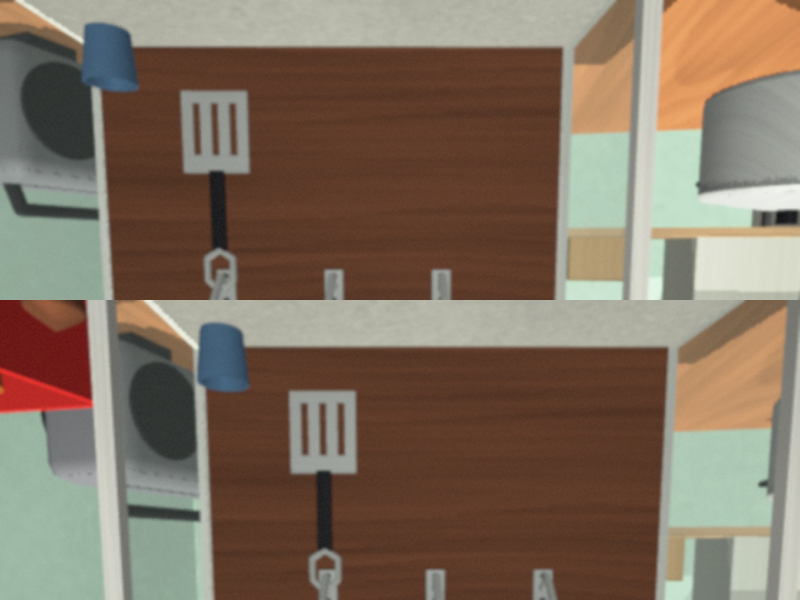

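The two wrist views (upside down) show three hooks: the turner's at cols ~155 and ~228 of the two raw frames, and empty ones at ~234/309 and ~305/380. I zoom in on the hook band.

```bash
python3 - <<'E'
import cv2,numpy as np
m=np.vstack([cv2.resize(cv2.imread('pics/h%d.png'%i)[165:265,o:o+266],(798,300),interpolation=cv2.INTER_CUBIC) for i,o in ((1,130),(2,140))]); cv2.imwrite('pics/hz.png',m)
E
```

```text
(no output)
```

View pics/hz.png

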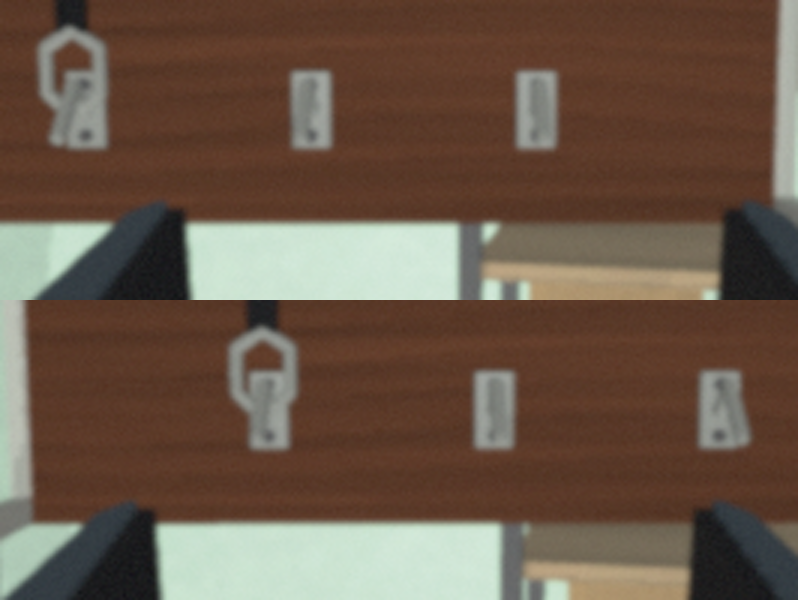

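```bash
python3 - <<'E'
from h import *
import pickle
from scipy.optimize import least_squares
np.set_printoptions(precision=4,suppress=True)
ds=pickle.load(open('hooks.pkl','rb'))
ys=(-.105,0,.105)
T=[[(59,140),(305,138),(541,138)],[(262,137),(495,138),(740,140)]]; Pl=[[(87,109),(312,109),(537,109)],[(270,110),(495,110),(720,110)]]
o=(130,140)
tw=np.array([(.034-.0025,y,.252+.0) for y in ys]); 
def f(p):
    r=[]
    for i,d in enumerate(ds):
        g=np.array([(165+y/3,o[i]+x/3) for x,y in Pl[i]]); a=proj(d,case2w(p,[(.070,y,.243+p[3]) for y in ys]))-g; r.append(a.ravel())
        g=np.array([(165+y/3,o[i]+x/3) for x,y in T[i]]); a=proj(d,case2w(p,tw))-g; r.append(a.ravel()*.6)
    return np.concatenate(r)
r=least_squares(f,np.r_[CASE,0]); print(r.x, np.abs(r.fun).max()); print(r.fun.reshape(-1,2).round(1).tolist())
J=r.jac; print('sd',np.sqrt(np.diag(np.linalg.inv(J.T@J)))*.6)
print('hooks old',case2w(CASE,[(.055,y,.24) for y in ys]).tolist()); print('new',case2w(r.x,[(.055,y,.24) for y in ys]).tolist())
E
```

```text
[0.5414 0.2157 1.3821 0.001 ] 1.047272003739897
[[0.0, 0.3], [0.1, 0.1], [0.2, -0.0], [-1.0, -0.2], [-0.6, -0.9], [-0.5, 0.5], [-0.1, -0.0], [-0.1, -0.1], [-0.1, -0.2], [-0.3, -0.9], [-0.5, 1.0], [-0.9, 0.7]]
sd [0.001  0.0014 0.0124 0.0004]
hooks old [[0.6575248664104787, 0.24608965688420717, 0.24], [0.5544302457213809, 0.2660019441704798, 0.24], [0.45133562503228314, 0.28591423145675243, 0.24]]
new [[0.6548441329402838, 0.25000028637915533, 0.24], [0.5517086330404356, 0.26969974475771014, 0.24], [0.44857313314058744, 0.28939920313626494, 0.24]]
```

```bash
sed -i 's/^CASE=.*/CASE=np.array([0.5414,0.2157,1.3821])/; s/bowl=(.471,-.0585),eye=(.595,-.1735)/bowl=(.470,-.056),eye=(.598,-.179)/' h.py
cat >> h.py <<'E'
def pick(p,gx,sg,up=.20):
    t=tool_in_pan(p,gx,0,sg); P,o=tcp(pan_table(p),t); P=np.array(P)
    robot.move_to(P+[0,0,up],o); robot.movel(P+[0,0,.05],speed=.25); hit=robot.movel(P,speed=.08,max_force=15)
    eoat.grab(60); s=sense(); print('grab hit',hit,'opening',s['opening'],'ff',s['finger_force'],s['position'][2])
    robot.movel(P+[0,0,.03],speed=.08); robot.movel(P+[0,0,.25],speed=.25)
    s=sense(); print('lifted',s['opening'],np.round(s['wrist_force'],2),np.round(s['torque'],2),s['time'])
E
python3 - <<'E'
from h import *
d=np.radians; p=PAN['large']
robot.move_to([.50,-.06,.35],sense()['eef_rot'])
pick(p,.08,1)
t=tool_in_pan(p,.08,0,1); pan=pan_hung(p,.105,d(15),(-.30,0,.13)); P,o=tcp(pan,t)
print(P,robot.inverse_kinematics(P,o)); robot.move_to(P,o)
s=sense(); print(np.round(s['wrist_force'],2),s['time'],s['opening'],np.array(s['position'])-P)
tiles=[]
for c in ('scene','side'):
    x=grab(c); f=x['frame'].copy(); save('L_'+c,f)
    pts=[(.176,0,.044),(.141,0,.044),(0,0,.05),(0,0,0)]; pr=proj(x,np.array(pts)@pan[0].T+pan[1])
    f0=f[int(pr[:,0].mean())-65:int(pr[:,0].mean())+65,int(pr[:,1].mean())-65:int(pr[:,1].mean())+65]; f1=cv2.resize(f0,(400,400),interpolation=cv2.INTER_CUBIC)
    org=np.array([int(pr[:,0].mean())-65,int(pr[:,1].mean())-65]); print(c,org)
    for r_,c_ in (pr-org)*400/130: cv2.circle(f1,(int(c_),int(r_)),2,(255,0,0),-1)
    tiles.append(f1)
save('L_held',np.hstack(tiles))
E
```

```text
grab hit False opening 0.01259072606887491 ff 59.996564984321594 0.025002862526912
lifted 0.01236099343262681 [ 0.49  0.28 -1.98] [-0.05 -0.16 -0.  ] 14.925
[ 0.39108891 -0.01163418  0.27235356] [-0.7530655   0.21161259  2.29124379  0.96187683  1.67119348  2.10166033]
[-0.29 -0.22 -1.59] 17.5917 0.012566977759369692 [ 5.61709382e-05 -4.22667291e-06 -4.22073990e-05]
scene [ 62 212]
side [ 82 141]
```

View pics/L_held.png

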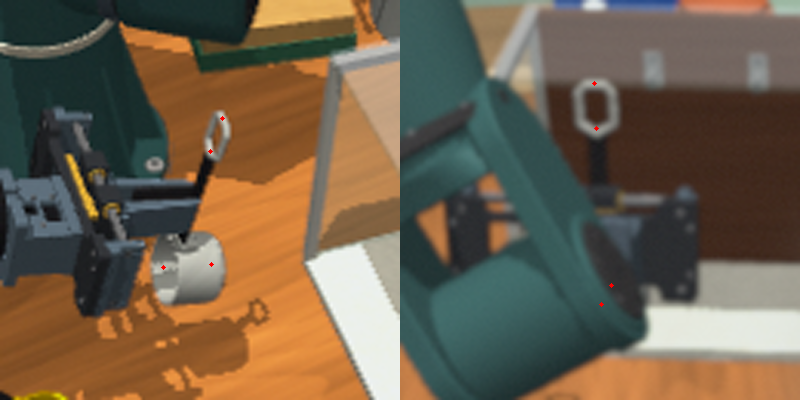

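The held pan matches the prediction: in the side tile the eye is at (596,83) against a predicted (595,83), and in the scene tile it is within about 3 px. Inserting now.

```bash
cat >> h.py <<'E'
def go(p,t,hy,th,off,speed=.12,mf=12):
    P,o=tcp(pan_hung(p,hy,np.radians(th),off),t); r=robot.movel(P,o,speed=speed,max_force=mf); s=sense()
    print(off,'hit' if r else '',np.round(s['wrist_force'],1),round(s['time'],1),np.round((np.array(s['position'])-P)*1000,1)); return r
def tile(c,P,n,h=45,sz=400):
    x=grab(c); pr=proj(x,P); a,b=pr[0].round().astype(int); f=cv2.resize(x['frame'][max(a-h,0):a+h,b-h:b+h],(sz,sz),interpolation=cv2.INTER_CUBIC); return f
E
python3 - <<'E'
from h import *
p=PAN['large']; t=tool_in_pan(p,.08,0,1)
r=go(p,t,.105,15,(-.25,0,.028),.2) or go(p,t,.105,15,(-.06,0,.028),.15) or go(p,t,.105,15,(0,0,.027),.06)
sd=case2w(CASE,(.055,.105,.24))
m=np.hstack([tile(c,sd,'',40) for c in('scene','side')])
if not r:
    r=go(p,t,.105,15,(0,0,.004),.05,8)
    if not r: go(p,t,.105,15,(0,0,-.002),.03,5)
m=np.vstack([m,np.hstack([tile(c,sd,'',40) for c in('scene','side')])]); save('ins',cv2.resize(m,(600,600)))
E
```

```text
(-0.25, 0, 0.028)  [ 1.3  0.3 -2.3] 18.4 [ 0.3 -0.3  0.4]
(-0.06, 0, 0.028)  [ 0.1  0.1 -1.9] 19.8 [ 0.1 -0.4  0. ]
(0, 0, 0.027)  [-1.4 -0.6 -1.9] 21.0 [-0.  -0.2 -0.1]
(0, 0, 0.004)  [-0.   0.  -2.1] 21.7 [-0.1  0.  -0.2]
(0, 0, -0.002) hit [0.5 0.3 4.1] 21.9 [0.3 0.2 0.9]
```

View pics/ins.png

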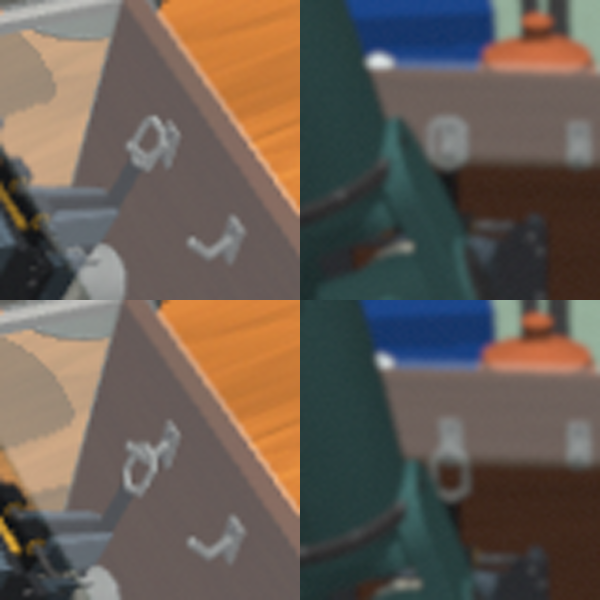

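The contact is 1 mm below the nominal seat height. The lower tiles show the eye (140,465) around the hook's arm, and the side tile shows it aligned with the hook. Releasing, backing out, and checking the result along with a close look at the small pan.

```bash
python3 - <<'E'
from h import *
import pickle
p=PAN['large']; t=tool_in_pan(p,.08,0,1)
eoat.ungrasp(); print(sense()['opening'],sense()['time'])
go(p,t,.105,15,(-.26,0,0),.2,15); go(p,t,.105,15,(-.28,0,.14),.25,15)
p2=PAN['small']; P,o=tcp(pan_table(p2),tool_in_pan(p2,.07,0,1)); robot.move_to(P+[0,0,.20],o)
sd=case2w(CASE,(.055,.105,.17))
a=np.hstack([tile(c,sd,'',50,300) for c in('scene','side')])
s=grab('wrist'); pickle.dump({k:s[k] for k in('frame','K','k1','E')},open('w2.pkl','wb'))
w=cv2.resize(s['frame'][60:300,140:420],(700,600),interpolation=cv2.INTER_CUBIC)
pr=proj(s,np.array([(0,0,.04),(.162,0,.034)])@pan_table(p2)[0].T+pan_table(p2)[1]); print('pred in crop',[((c-140)*2.5,(r-60)*2.5) for r,c in pr],sense()['time'])
save('w2',w); save('hung1',a)
E
```

```text
0.09121240296863238 23.2833
(-0.26, 0, 0)  [ 0.1  0.9 -0.6] 24.7 [-0.2  0.7  0. ]
(-0.28, 0, 0.14)  [ 0.  -0.6 -1.3] 25.4 [-0.3  0.6 -0.8]
pred in crop [(np.float64(350.8037652829835), np.float64(140.41313647286344)), (np.float64(351.14373514029626), np.float64(507.8319018360993))] 27.9417
```

View pics/w2.png

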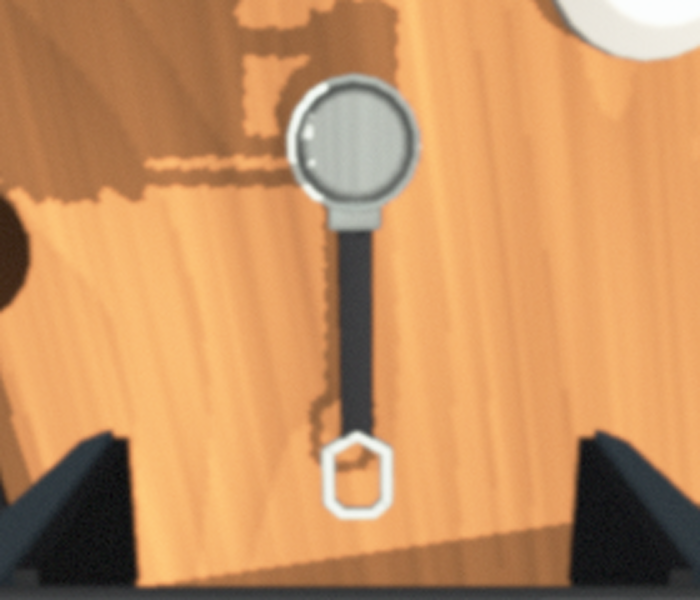

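View pics/hung1.png

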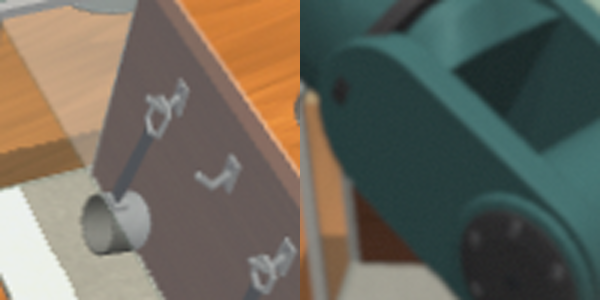

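Large pan: hanging on its hook by the eye, with the bowl against the back board in the scene tile (bowl 115,225; eye 160,115). Small pan crop: bowl centre at (353,141) and eye bar at (357,514), within about 6 crop px (2.4 raw px) of the prediction.

```bash
python3 - <<'E'
from h import *
import pickle
d=np.radians
s=pickle.load(open('w2.pkl','rb')); p=PAN['small']
b=atz(s,(60+141/2.5,140+353/2.5),.04); e=atz(s,(60+514/2.5,140+357/2.5),.034); print(b,e,np.linalg.norm(b[:2]-e[:2]))
p['bowl']=b[:2]; p['eye']=e[:2]
pick(p,.07,1)
t=tool_in_pan(p,.07,0,1); pan=pan_hung(p,0,d(12),(-.30,0,.13)); P,o=tcp(pan,t); robot.move_to(P,o)
s=sense(); print(s['opening'],s['time'],np.array(s['position'])-P)
pickle.dump(p,open('small.pkl','wb'))
# held check: bright eye pixels by difference vs. initial frame near predicted eye
for c,f0 in (('scene','pics/scene0.png'),('side','pics/side0.png')):
    x=grab(c); save('S_'+c,x['frame']); pts=np.array([(.162,0,.034),(.143,0,.034),(0,0,.02)])@pan[0].T+pan[1]
    print(c,'pred eye,mid-eye,bowl',proj(x,pts).round(1).tolist(),[(np.round(q['position']).tolist(),round(q['confidence'],2)) for q in viewer.boxes_of('small_pan_eye',c)][:3])
    df=np.abs(x['frame'].astype(int)-cv2.imread(f0)[:,:,::-1]).sum(2)>60; m,n=proj(x,pts)[1].round().astype(int); w=df[m-12:m+9,n-9:n+10]
    print('\n'.join(''.join('#' if v else '.' for v in row) for row in w))
E
```

```text
[ 0.49647913 -0.38744076  0.04      ] [ 0.47148491 -0.55038034  0.034     ] 0.1648454384425507
grab hit False opening 0.01240112477509419 ff 59.99319612979889 0.014995915824406347
lifted 0.01303696397676668 [-0.57  0.39 -3.01] [-0.14 -0.08 -0.  ] 32.475
0.012855610673379201 34.8583 [ 1.05176363e-04 -1.62759008e-04 -3.16643190e-05]
scene pred eye,mid-eye,bowl [[129.6, 298.7], [135.3, 296.7], [172.6, 287.8]] [([168.0, 292.0], 0.8)]
########...........
######.............
#####..............
####...............
###....####........
##.....#####.......
#......#####.......
......#######......
......###.###......
......###.###......
.....###...###.....
.....###...###.....
.....###...###.....
.....###...###.....
.....###..###......
.....###..###......
.....###.####......
.....#######.......
....########.......
....#######........
....#######........
side pred eye,mid-eye,bowl [[110.2, 248.7], [118.2, 248.8], [172.7, 249.6]] [([126.0, 245.0], 0.62), ([161.0, 224.0], 0.26)]
...................
...................
.........#.........
....#########......
...############....
..##############...
.################..
.#####.....######..
.#####......#####..
.#####......#####..
.#####......#####..
.#####......#####..
.#####......#####..
.#####......#####..
.#####......#####..
..####......#####..
..######...######..
..###############..
..##############...
...############....
.....########......
```

The held eye lies at its predicted pixels in both views (within 1–2 px). Inserting.

```bash
python3 - <<'E'
from h import *
import pickle
p=pickle.load(open('small.pkl','rb')); t=tool_in_pan(p,.07,0,1)
r=go(p,t,0,12,(-.25,0,.028),.2) or go(p,t,0,12,(-.06,0,.028),.15) or go(p,t,0,12,(0,0,.027),.06)
if not r:
    r=go(p,t,0,12,(0,0,.004),.05,8)
    if not r: r=go(p,t,0,12,(0,0,-.004),.03,5)
E
```

```text
(-0.25, 0, 0.028)  [ 0.2  0.4 -1.9] 35.8 [ 0.3 -0.3  0.5]
(-0.06, 0, 0.028)  [-0.2 -0.3 -1.4] 37.2 [ 0.1 -0.5  0. ]
(0, 0, 0.027)  [-0.8 -4.2 -3.6] 38.3 [-0.2 -0.1 -0.3]
(0, 0, 0.004)  [-0.  -0.5 -1.5] 39.0 [-0.   0.  -0.2]
(0, 0, -0.004) hit [-0.9  0.   4.7] 39.2 [0.4 0.2 3.1]
```

Seated at the same height (-0.9 mm) as the first pan. Release, back out and check.

```bash
python3 - <<'E'
from h import *
import pickle
p=pickle.load(open('small.pkl','rb')); t=tool_in_pan(p,.07,0,1)
eoat.ungrasp()
go(p,t,0,12,(-.26,0,0),.2,15); go(p,t,0,12,(-.28,0,.14),.25,15)
robot.move_to([.40,-.45,.35],[0,1,0,0]); robot.sleep(.5)
fr=[]
for c in('scene','side'):
    x=grab(c); save('end_'+c,x['frame']); fr.append(x)
    for k,th,hy in (('large',11,.105),('small',7.5,0)):
        q=PAN[k]; M,tt=pan_hung(q,hy,np.radians(th)); print(c,k,'pred bowl',proj(x,M@[0,0,.025]+tt).round(0).tolist(),[(np.round(b['position']).tolist(),round(b['confidence'],2)) for b in viewer.cut_out(k+'_pan',c)][:4])
    for n in('turner','tumbler','mill','mug','jar','sugar_bowl','egg_cup'): print(n,[(np.round(b['position']).tolist(),round(b['confidence'],2)) for b in viewer.boxes_of(n,c)][:1])
robot.sleep(.4)
for i,c in enumerate(('scene','side')):
    x=grab(c); a,b=proj(x,case2w(CASE,(.05,.03,.16)))[0].round().astype(int); dd=np.abs(x['frame'].astype(int)-fr[i]['frame']).sum(2)[a-60:a+60,b-60:b+60]; print('motion px',(dd>40).sum())
    f0=cv2.imread('pics/%s0.png'%c)[:,:,::-1].astype(int); df=np.abs(x['frame']-f0).sum(2)>90
    # eye region of the small pan and the board between eye and bowl
    q=PAN['small']; M,tt=pan_hung(q,0,np.radians(7.5)); m,n=proj(x,M@[.162,0,.034]+tt)[0].round().astype(int); print(c,'eye px',m,n)
    print('\n'.join(''.join('#' if v else '.' for v in row) for row in df[m-8:m+26,n-24:n+16]))
print(sense()['time'])
E
```

```text
(-0.26, 0, 0)  [-0.4  0.6 -0.2] 41.9 [-0.2  0.8 -0. ]
(-0.28, 0, 0.14)  [ 1.2  0.5 -0.4] 42.6 [-0.4  0.6 -0.9]
scene large pred bowl [[153.0, 361.0]] [([216.0, 156.0], 0.92), ([198.0, 224.0], 0.78), ([155.0, 356.0], 0.61)]
scene small pred bowl [[174.0, 377.0]] []
turner [([162.0, 378.0], 0.18)]
tumbler [([283.0, 221.0], 0.71)]
mill [([254.0, 339.0], 0.72)]
mug [([275.0, 314.0], 0.68)]
jar [([297.0, 262.0], 0.72)]
sugar_bowl [([285.0, 220.0], 0.74)]
egg_cup [([294.0, 261.0], 0.6)]
side large pred bowl [[159.0, 225.0]] [([272.0, 208.0], 0.88), ([354.0, 185.0], 0.71)]
side small pred bowl [[156.0, 257.0]] [([154.0, 256.0], 0.72)]
turner [([213.0, 283.0], 0.71)]
tumbler [([214.0, 284.0], 0.89)]
mill [([206.0, 319.0], 0.54)]
mug [([225.0, 344.0], 0.96)]
jar [([264.0, 352.0], 0.63)]
sugar_bowl [([303.0, 321.0], 0.66)]
egg_cup [([165.0, 317.0], 0.48)]
motion px 0
scene eye px 138 395
........................................
........................................
........................................
........................................
........................................
....
[... 1915 characters left out ...]
..................###....###...........
#..................##########...........
....................########............
.......................###..............
........................................
........................................
........................................
........................................
........................................
........................................
......##................................
.....###................................
.....##.................................
........................................
........................................
........................................
........................................
46.2
```

```bash
python3 - <<'E'
from h import *
x=grab('side'); f0=cv2.imread('pics/side0.png')[:,:,::-1].astype(int); df=np.abs(x['frame']-f0).sum(2)>90
for n,(r0,r1,c0,c1) in dict(turner=(105,165,277,305),egg=(155,180,306,326),tumbler=(203,232,273,299),mill=(190,225,312,332),mug=(207,246,328,362),jar=(245,288,338,370),sugar=(285,320,303,342)).items(): print(n,df[r0:r1,c0:c1].sum())
s=sense(); print(s['time'],np.round(s['wrist_force'],1)); print(order.sign_off())
E
```

```text
turner 0
egg 0
tumbler 0
mill 0
mug 0
jar 0
sugar 0
46.25 [-0.4 -0.6 -0.3]
the job is handed in; nothing more can be done
None
```

Both small pans hang still by their eyes, the large one on the hook nearest the robot and the small one on the middle hook. I felt no knock on the glass, the side camera shows the turner and other goods unmoved, and I handed the job in at 46 s.

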